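# Stroke the jewellery box lids shut

### The arm

A 7-joint arm with a two-finger parallel gripper is mounted at the origin on the work surface. World frame = base frame: x ahead of the robot, y to its left, z up, the work surface at z = 0. Lengths are in m, angles in rad, forces in N, time in s.
With the tool pointing down it reaches from about 0.4 to 0.875 m from the base axis. Payload 19.3 kg.
Tool frame: the origin (TCP) lies between the finger pads, 19 mm behind the fingertips; this is the grasp point; z points along the fingers, y is the line along which they close (so a half turn about z gives the same grasp; the last joint's range is limited). The gripper opens to 85 mm and grips with 20 to 120 N. Pads are 22 mm wide; open, the fingers measure 114 mm over their backs; the gripper's body (76 mm by 85 mm) begins 54 mm behind the grasp point. The pads swing forward as they close: fully open they stand 13 mm farther back than shut.
Start: joints at [-1.278, 0.521, -0.036, 1.599, 0.021, 1.021, -0.113], TCP at [0.222, 0.584, 0.25] pointing down, gripper open.
Joint ranges: [-2.91, 2.91], [-0.3, 2.13], [-1.5, 1.42], [0.17, 2.43], [-1.26, 4.41], [0.16, 1.93], [-2.52, 2.52]. Speed limits (rad/s): [1.89, 1.89, 2.39, 2.39, 3.01, 3.01, 3.01].

### API

Orientations are given as [roll, pitch, yaw] about the fixed x, y, z axes, in that order (R = Rz(yaw) Ry(pitch) Rx(roll)).
In Python, from workcell import observe, imaging, bot gives the robot as it stands.
- The arm moves only by the tool send_rows, never from a script. Its argument "plan" is text: rows parted by semicolons, each of 7 numbers parted by spaces: the shift along the tool's x, y, z in m, then the turn, a rotation vector about the tool's x, y, z in degrees, then the finger opening in m, from 0 to 0.0854. In form: dx dy dz rx ry rz claw; .... A call has 1 to 10 rows; each row is the pose to reach, as a shift and turn from the pose commanded when the call began, along the tool's axes at that moment; what a row does not reach only later rows make up. A row lasts 1/12 s, in which the tool goes at most 41.7 mm and 7.16 degrees, less where a joint would pass 70% of its speed; a pose out of reach is approached as far as the arm can. A call with a gripper value outside its range is refused whole. The fingers move at their own pace and stop on an object; "grip_force" is the grip in N (left out, the last holds). Time passes only in rows, so rows that repeat a pose let the fingers close. It gives the time, the measured TCP pose, the force, the opening and the grip force at its end, in the units of the state.
- observe(): the state, without advancing time (a new reading comes with each control period).
- imaging.grab_frame(name): name is "side" or "top" or "wrist"; returns a dict with "color" (480x640x3 uint8, red, green, blue), "fx", "fy", "cx", "cy" (pixels), "eye" and "orientation" of the camera in the world; the wrist camera has in their place "tool_from_camera" (4x4, takes a point from camera to tool coordinates, whose origin is the TCP and whose axes are the flange's). Camera axes: x right, y down, z forward; pixel columns grow to the right and rows downward; lengths in m; the calibration is good to about 2 mm. A picture is of the moment at which its call begins: read the wrist's pose just before it. There is no depth.
- bot.job_done(): hands the job in; it is judged then, once.
The state is a dict: "clock": time; "qpos": joint angles; "qd": joint speeds; "joint_efforts": joint torques, N m; "position": TCP position; "tool_rot": TCP orientation; "force": force on the tool from outside, world axes, zero at the start; "moment": the same for the moment, N m; "grip_width": finger opening in m; "finger_force": force on a finger pad.
Only numpy, scipy, OpenCV 4.12 (cv2) and the standard library are available. Lean on these libraries where they do the work, as an engineer would, in place of code of your own. Each camera call takes 0.05 s, during which the arm holds its last target. There are 200 camera calls.

### The job

Shut the five half-open lids of the long jewellery box with one light stroke of the fingertips: begin at the end with the raised block, run over the row of domed studs on the lids to the other end without lifting off on the way, and then take the hand clear, leaving every lid shut. Grasp and lift nothing, don't shove the box or push a lid wider open, and leave everything else on the shelf where it is.

Things in the scene. Friction and masses are not known exactly. Their poses are not given: they have to be found in the camera images.
- ringbox: long slim metal jewellery box, 256 x 60 mm, 0.7 kg, loose, at any yaw. Origin: centre of its underside. Its x axis runs along the row of five lids, from the raised block (x -128 to -98 mm) to the low end (x +128 mm, top 49 mm up). Lids lid0 (next to the block) to lid4: 41 mm long in x, 56 wide, 3 thick, pitch 44; shut, plate tops 49 mm and stud tops 55 mm up
- start (a point): centre of the top face of the raised block (30 mm along the box's x, 60 mm wide), 55 mm above the shelf, level with the tops of the studs of shut lids
- stud0 (a point): top of the domed stud (22 mm wide at its foot, 6 mm high) on lid 0, on the box's centre line, 28 mm from the lid's hinge line towards the low end; moves with the lid
- stud1 (a point): top of the domed stud (22 mm wide at its foot, 6 mm high) on lid 1, on the box's centre line, 28 mm from the lid's hinge line towards the low end; moves with the lid
- stud2 (a point): top of the domed stud (22 mm wide at its foot, 6 mm high) on lid 2, on the box's centre line, 28 mm from the lid's hinge line towards the low end; moves with the lid
- stud3 (a point): top of the domed stud (22 mm wide at its foot, 6 mm high) on lid 3, on the box's centre line, 28 mm from the lid's hinge line towards the low end; moves with the lid
- stud4 (a point): top of the domed stud (22 mm wide at its foot, 6 mm high) on lid 4, on the box's centre line, 28 mm from the lid's hinge line towards the low end; moves with the lid
- lid0 (a joint): opening angle of lid 0, rad. Its hinge line runs across the box at x = -96 mm, 46 mm up, on the lid edge nearest the block; the edge farthest from the block stands up when ajar. 0 shut, starts between 0.3 and 0.6, stop at 1.2. Stays where it is left; under 2 N on the stud moves it
- lid1 (a joint): opening angle of lid 1, rad. Its hinge line runs across the box at x = -52 mm, 46 mm up, on the lid edge nearest the block; the edge farthest from the block stands up when ajar. 0 shut, starts between 0.3 and 0.6, stop at 1.2. Stays where it is left; under 2 N on the stud moves it
- lid2 (a joint): opening angle of lid 2, rad. Its hinge line runs across the box at x = -8 mm, 46 mm up, on the lid edge nearest the block; the edge farthest from the block stands up when ajar. 0 shut, starts between 0.3 and 0.6, stop at 1.2. Stays where it is left; under 2 N on the stud moves it
- lid3 (a joint): opening angle of lid 3, rad. Its hinge line runs across the box at x = 36 mm, 46 mm up, on the lid edge nearest the block; the edge farthest from the block stands up when ajar. 0 shut, starts between 0.3 and 0.6, stop at 1.2. Stays where it is left; under 2 N on the stud moves it
- lid4 (a joint): opening angle of lid 4, rad. Its hinge line runs across the box at x = 80 mm, 46 mm up, on the lid edge nearest the block; the edge farthest from the block stands up when ajar. 0 shut, starts between 0.3 and 0.6, stop at 1.2. Stays where it is left; under 2 N on the stud moves it
- tray: navy ceramic tray, 120 x 200 x 20 mm, to the robot's left; origin under its centre. Leave alone
- pebble: glass pebble paperweight, 66 mm wide, 28 mm high, beside the box; origin under its centre. Leave alone
- fob: black plastic gate fob, 62 x 36 x 12 mm, beside the box; origin under its centre. Leave alone
- clip: tortoiseshell claw clip, 75 x 35 mm, about 45 mm high, beside the box; origin under its centre. Leave alone
- scent: amber glass scent bottle, 44 mm wide, 100 mm high, to the robot's right; origin under its centre. Leave alone
- casket: closed brass jewellery casket, 104 x 144 x 69 mm, to the robot's right; origin under its centre. Leave alone

How it is judged:
By the outcome, as a careful person would: the job done as asked, in the order asked, and still so for the second after the job is handed in, with the robot touching nothing.
It also fails if it takes over 35 s, if anything falls off the work surface, if the arm or the gripper's body presses on something with over 40 N, if the wrist force passes 120 N, or if a joint passes its speed limit or range.

## Working session

There is one attempt and no reset: what is moved stays moved. The work goes in short steps, Python scripts to look and compute and a tool call to move; the robot and the scene stay as the last step left them, time stands still between calls to the robot, and variables do not carry over. Pictures are saved under pics/ and viewed, at most 10 in all, crops included, and the job is handed in when it is done.

Besides the shell and the picture viewer there is one more tool, called after ">>>" in YAML: its name, and indented under it one key for each argument. send_rows: Moves the arm, as the interface text tells. Its arguments: {"type":"object","properties":{"plan":{"type":"string"},"grip_force":{"type":"number"}},"required":["plan"]}

```bash
mkdir -p pics; ls; python3 - <<'E'
from workcell import observe, imaging, bot
import cv2
s=observe(); print({k:s[k] for k in('clock','position','tool_rot','force','grip_width')})
for n in('top','side'):
    f=imaging.grab_frame(n); cv2.imwrite(f'pics/{n}0.png',f['color'][:,:,::-1]); print(n,f['fx'],f['fy'],f['cx'],f['cy'],f['eye'],f['orientation'])
E
```

```text
pics
{'clock': 0.0, 'position': array([0.22174778, 0.58399046, 0.24942201]), 'tool_rot': array([-3.14041262e+00,  9.07246099e-05,  2.77873628e+00]), 'force': array([-0.47405787, -0.93899528, -0.19239697]), 'grip_width': 0.08543518948807322}
top 565.2530761796977 565.2530761796977 323.21942215175466 245.47074526044673 [ 0.44854471 -0.00780016  1.43602457] [-3.07634642 -0.00621303 -1.56984649]
side 450.81111469572716 450.81111469572716 314.93267479822737 237.79033994405572 [ 0.17625338 -0.61900954  0.72708398] [-2.33896506 -0.00550452 -0.53606818]
```

View pics/top0.png

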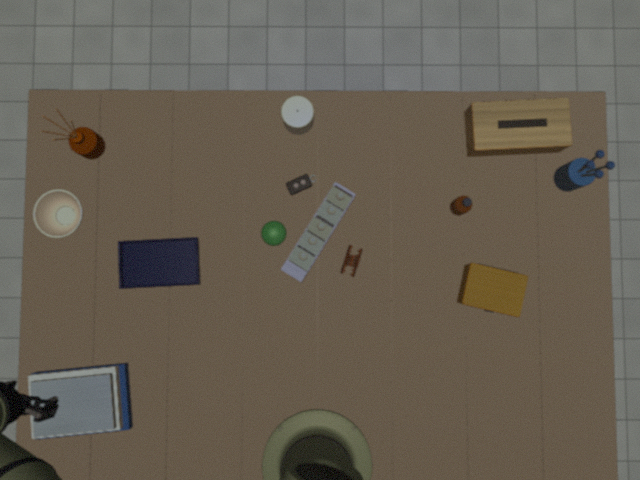

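View pics/side0.png

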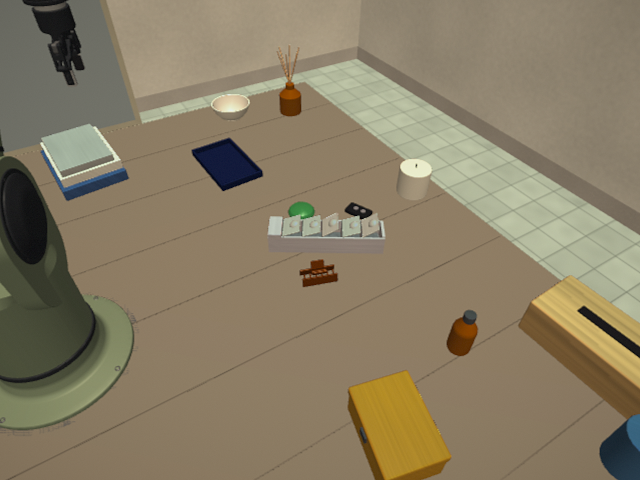

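The top view shows the box running from its block end near (293,270) to its low end near (345,188). The pebble is at (274,233), the fob at (299,184) and the clip at (352,261). The side view has the block at the left end (275,226) and all the lids ajar.

```bash
cat > h.py <<'E'
from workcell import observe, imaging, bot
import numpy as np, cv2
from scipy.spatial.transform import Rotation as Ro
def ray(f,uv,z,T=None):
    d=np.array([(uv[0]-f['cx'])/f['fx'],(uv[1]-f['cy'])/f['fy'],1.])
    if T is None: R=Ro.from_euler('xyz',f['orientation']).as_matrix(); e=np.array(f['eye'])
    else: R=T[:3,:3]; e=T[:3,3]
    d=R@d; return e+d*(z-e[2])/d[2]
def toolT(s):
    T=np.eye(4);T[:3,:3]=Ro.from_euler('xyz',s['tool_rot']).as_matrix();T[:3,3]=s['position'];return T
E
python3 - <<'E'
from h import *
f=imaging.grab_frame('top'); c=f['color']
hsv=cv2.cvtColor(c,cv2.COLOR_RGB2HSV)
m=((hsv[...,1]<60)&(hsv[...,2]>95)).astype(np.uint8); w=np.zeros_like(m); w[175:290,270:365]=1; m*=w
n,l,st,ce=cv2.connectedComponentsWithStats(cv2.morphologyEx(m,cv2.MORPH_CLOSE,np.ones((5,5))))
i=1+np.argmax(st[1:,4]); print(st[i])
r=cv2.minAreaRect(np.argwhere(l==i)[:,::-1].astype(np.float32)); b=cv2.boxPoints(r); print(r)
P=np.array([ray(f,p,.05) for p in b]); print(b,P.round(4))
for nme,p,z in(('peb',(274,233),.015),('fob',(299,184),.012),('clip',(352,261),.03)): print(nme,ray(f,p,z).round(3))
v=cv2.resize(c[170:295,260:375],None,fx=5,fy=4.8,interpolation=cv2.INTER_CUBIC)
g=imaging.grab_frame('side')['color'][190:300,255:400]
v2=cv2.resize(g,(575,436),interpolation=cv2.INTER_CUBIC)
v=cv2.resize(c[170:295,260:375],None,fx=4,fy=4,interpolation=cv2.INTER_CUBIC)
o=np.zeros((500,800,3),np.uint8);o[:,:460]=v;o[:258,460:800]=cv2.resize(g,(340,258),interpolation=cv2.INTER_CUBIC)
cv2.imwrite('pics/z.png',o[:,:,::-1])
E
```

```text
[ 273  181   84  108 3421]
((316.14794921875, 235.04776000976562), (53.06127166748047, 118.02217864990234), 28.523120880126953)
[[264.6589  274.22763]
 [321.01608 170.53044]
 [367.637   195.86789]
 [311.27982 299.56506]] [[ 0.4684  0.1269  0.05  ]
 [ 0.7253 -0.0107  0.05  ]
 [ 0.6622 -0.126   0.05  ]
 [ 0.4067  0.0127  0.05  ]]
peb [0.573 0.108 0.015]
fob [0.698 0.045 0.012]
clip [ 0.502 -0.088  0.03 ]
```

View pics/z.png

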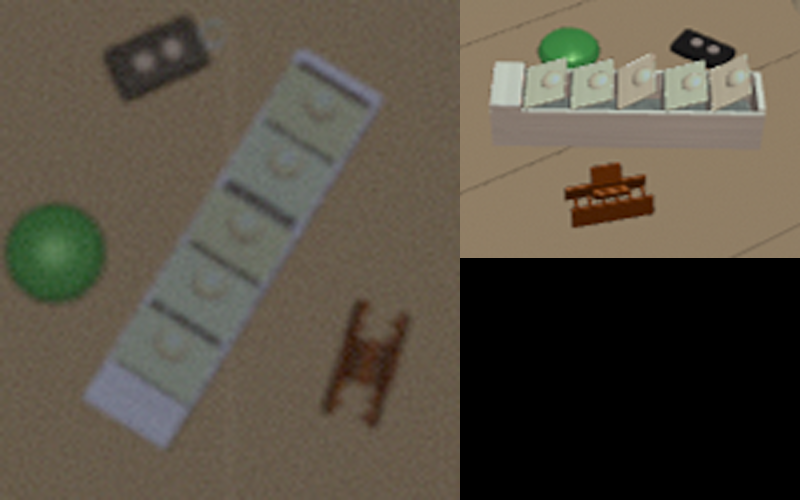

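The zoomed crop gives the box corners: the block end at zoom (85,398) and (167,447), the low end at (300,50) and (382,97). The block is at the robot's end. I'll work out the box pose and the first move from these.

```bash
python3 - <<'E'
from h import *
f=imaging.grab_frame('top')
z=[(85,398,.055),(167,447,.055),(300,50,.049),(382,97,.049)]
P=np.array([ray(f,(260+(a+.5)/4-.5,170+(b+.5)/4-.5),h) for a,b,h in z]); print(P.round(4))
A=(P[0]+P[1])/2;B=(P[2]+P[3])/2;d=(B-A)[:2];L=np.hypot(*d);u=d/L
print('len',L,'wid',np.hypot(*(P[0]-P[1])[:2]),np.hypot(*(P[2]-P[3])[:2]),'yaw',np.degrees(np.arctan2(u[1],u[0])))
C=((A+B)/2)[:2]; st=C-u*.113; print('C',C,'start',st)
s=observe();T=toolT(s)
R2=Ro.from_euler('xyz',[np.pi,0,np.arctan2(-u[1],-u[0])])
tgt=np.r_[st-u*0.0,.2]
print(T[:3,:3].T@(tgt-T[:3,3]),np.degrees((Ro.from_matrix(T[:3,:3]).inv()*R2).as_rotvec()))
E
```

```text
[[ 0.4808  0.087   0.055 ]
 [ 0.451   0.0369  0.055 ]
 [ 0.6965 -0.0444  0.049 ]
 [ 0.6672 -0.0952  0.049 ]]
len 0.2529811178486957 wid 0.05830951784483191 0.05855727651801227 yaw -31.38306263087172
C [ 0.57388531 -0.00393406] start [0.47741667 0.05491151]
[-0.42682732 -0.40408148  0.04996049] [-2.87987880e-02  5.22262390e-03  1.05978872e+01]
```

>>> send_rows:
  plan: "-0.02 -0.02 0 0 0 1 0; -0.045 -0.043 0 0 0 2 0; -0.07 -0.067 0 0 0 3 0; -0.1 -0.095 0 0 0 4 0; -0.13 -0.123 0 0 0 5 0; -0.16 -0.151 0 0 0 6 0; -0.19 -0.18 0 0 0 7 0; -0.22 -0.208 0 0 0 8 0; -0.25 -0.237 0 0 0 9 0; -0.28 -0.265 0 0 0 10.6 0"

```text
clock: 1.08
position: [0.3899, 0.2352, 0.2502]
tool_rot: [3.141, 0.0, 2.593]
force: [1.4, 0.9, -0.0]
grip_width: -0.0001
finger_force: 0.0
```

```bash
python3 - <<'E'
from h import *
s=observe();T=toolT(s);print(s['clock'],s['position'],s['tool_rot'],s['grip_width'])
u=np.array([np.cos(np.radians(-31.4)),np.sin(np.radians(-31.4))])
tgt=np.r_[[.4774,.0549],.2]-np.r_[u*0.03,0]
R2=Ro.from_euler('xyz',[np.pi,0,np.arctan2(-u[1],-u[0])])
print(T[:3,:3].T@(tgt-T[:3,3]),np.degrees((Ro.from_matrix(T[:3,:3]).inv()*R2).as_rotvec()))
E
```

```text
1.0833 [0.38991349 0.23519287 0.2501975 ] [3.14116513e+00 3.88602647e-05 2.59318590e+00] -6.533450783903833e-05
[-0.13864698 -0.1082775   0.0501566 ] [ 0.02449471  0.0022311  -0.02139171]
```

>>> send_rows:
  plan: "-0.025 -0.016 0.005 0 0 0 0; -0.05 -0.032 0.012 0 0 0 0; -0.075 -0.048 0.02 0 0 0 0; -0.1 -0.064 0.03 0 0 0 0; -0.125 -0.08 0.04 0 0 0 0; -0.15 -0.096 0.05 0 0 0 0; -0.169 -0.108 0.05 0 0 0 0; -0.169 -0.108 0.05 0 0 0 0; -0.169 -0.108 0.05 0 0 0 0"

```text
clock: 1.83
position: [0.4777, 0.056, 0.1999]
tool_rot: [-3.141, -0.0, 2.591]
force: [0.4, 0.4, 0.3]
grip_width: 0.0
finger_force: 0.0
```

```bash
python3 - <<'E'
from h import *
import pickle
s=observe();f=imaging.grab_frame('wrist');pickle.dump((s,f),open('w1.pkl','wb'))
print(s['clock'],s['position'],s['tool_rot'],s['force']);print(f['tool_from_camera'])
cv2.imwrite('pics/w1.png',f['color'][:,:,::-1])
E
```

```text
1.8333 [0.47774516 0.05597515 0.1998614 ] [-3.14123498e+00 -6.11661599e-05  2.59140531e+00] [0.39412301 0.39954058 0.34688535]
[[-7.76050653e-04 -9.61769001e-01 -2.73860888e-01  7.02512242e-02]
 [ 9.99998974e-01 -1.07620920e-03  9.45789640e-04  4.37715126e-04]
 [-1.20436276e-03 -2.73859873e-01  9.61768849e-01 -1.23838931e-01]
 [ 0.00000000e+00  0.00000000e+00  0.00000000e+00  1.00000000e+00]]
```

View pics/w1.png

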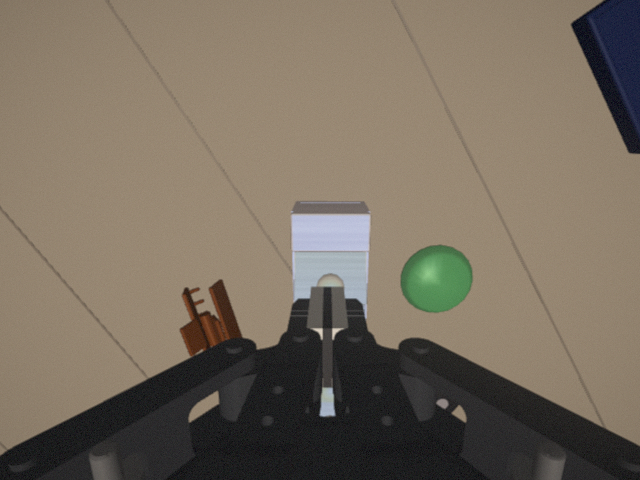

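The wrist view shows the block's top face with corners near (292,213), (369,213), (368,251) and (294,251), and the closed fingertips at (328,288).

```bash
python3 - <<'E'
from h import *
import pickle
s,f=pickle.load(open('w1.pkl','rb'));T=toolT(s)@f['tool_from_camera'];B=toolT(s)[:3,:3]
c=f['color'].astype(int)
for x in(310,350): print(x,[(y,tuple(c[y,x])) for y in range(198,258,2)][:0], np.argsort(-np.abs(np.diff(c[195:275,x].sum(1))))[:5]+195)
for y in(220,240,262): print(y,np.argsort(-np.abs(np.diff(c[y,270:390].sum(1))))[:6]+270)
for p in[(292,213),(369,213),(293.5,251),(368.5,251)]:
    P=ray(f,p,.055,T);print(P.round(4),'rel tool',(B.T@(P-s['position'])).round(4))
E
```

```text
310 [] [213 250 201 214 212]
350 [] [213 250 201 214 212]
220 [370 369 290 291 368 292]
240 [368 291 290 369 367 270]
262 [367 291 292 368 365 294]
[0.4517 0.0424 0.055 ] rel tool [ 0.0151 -0.0251  0.1449]
[0.4815 0.0909 0.055 ] rel tool [0.015  0.0318 0.1449]
[0.477  0.0273 0.055 ] rel tool [-0.0143 -0.0248  0.1449]
[0.5068 0.0759 0.055 ] rel tool [-0.0144  0.0323  0.1448]
```

>>> send_rows:
  plan: "0 0.0025 0.02 0 0 0 0; 0 0.0025 0.045 0 0 0 0; 0 0.0025 0.07 0 0 0 0; 0 0.0025 0.09 0 0 0 0; 0 0.0025 0.105 0 0 0 0; 0 0.0025 0.113 0 0 0 0; 0 0.0025 0.118 0 0 0 0; 0 0.0025 0.12 0 0 0 0; 0 0.0025 0.12 0 0 0 0"

```text
clock: 2.63
position: [0.479, 0.0595, 0.0803]
tool_rot: [3.141, 0.0, 2.594]
force: [0.5, -0.7, 0.7]
grip_width: 0.0001
finger_force: 0.0
```

>>> send_rows:
  plan: "0 0 0.001 0 0 0 0; 0 0 0.002 0 0 0 0; 0 0 0.003 0 0 0 0; 0 0 0.004 0 0 0 0; 0 0 0.004 0 0 0 0"

```text
clock: 3.05
position: [0.4789, 0.0591, 0.076]
tool_rot: [3.142, 0.0, 2.594]
force: [-0.0, 0.3, -0.6]
grip_width: 0.0
finger_force: 0.0
```

>>> send_rows:
  plan: "0 0 0.0007 0 0 0 0; 0 0 0.0014 0 0 0 0; 0 0 0.0014 0 0 0 0"

```text
clock: 3.3
position: [0.4788, 0.0591, 0.0745]
tool_rot: [-3.141, -0.0, 2.594]
force: [0.1, -1.0, 0.5]
grip_width: 0.0002
finger_force: 0.0
```

>>> send_rows:
  plan: "0 0 0.0005 0 0 0 0; 0 0 0.0008 0 0 0 0; 0 0 0.0008 0 0 0 0"

```text
clock: 3.55
position: [0.4789, 0.0591, 0.0738]
tool_rot: [-3.142, -0.0, 2.594]
force: [0.4, -1.0, 0.5]
grip_width: -0.0002
finger_force: 0.0
```

>>> send_rows:
  plan: "0 0 0.0005 0 0 0 0; 0 0 0.0005 0 0 0 0"

```text
clock: 3.72
position: [0.4789, 0.0591, 0.0737]
tool_rot: [3.141, -0.0, 2.594]
force: [-3.4, -0.2, 13.8]
grip_width: -0.0
finger_force: 6.9
```

>>> send_rows:
  plan: "0 0 0.0005 0 0 0 0; 0 0 0.0005 0 0 0 0"

```text
clock: 3.88
position: [0.4789, 0.0591, 0.0737]
tool_rot: [3.141, 0.0, 2.594]
force: [-7.0, -0.6, 27.0]
grip_width: 0.0001
finger_force: 13.6
```

>>> send_rows:
  plan: "0 0 -0.0007 0 0 0 0; 0 0 -0.0007 0 0 0 0"

```text
clock: 4.05
position: [0.479, 0.0591, 0.0738]
tool_rot: [3.141, 0.0, 2.594]
force: [-1.1, -0.5, 11.0]
grip_width: 0.0001
finger_force: 5.2
```

>>> send_rows:
  plan: "-0.001 0 -0.0002 0 0 0 0; -0.003 0 -0.0002 0 0 0 0; -0.006 0 -0.0002 0 0 0 0; -0.009 0 -0.0002 0 0 0 0; -0.012 0 -0.0002 0 0 0 0; -0.015 0 -0.0002 0 0 0 0; -0.018 0 -0.0002 0 0 0 0; -0.021 0 -0.0002 0 0 0 0"

```text
clock: 4.72
position: [0.496, 0.0487, 0.0737]
tool_rot: [-3.141, -0.002, 2.594]
force: [-6.7, 3.4, 8.6]
grip_width: -0.0002
finger_force: 4.5
```

>>> send_rows:
  plan: "-0.003 0 0 0 0 0 0; -0.006 0 0 0 0 0 0; -0.009 0 0 0 0 0 0; -0.012 0 0 0 0 0 0; -0.015 0 0 0 0 0 0; -0.018 0 0 0 0 0 0; -0.021 0 0 0 0 0 0; -0.024 0 0 0 0 0 0"

```text
clock: 5.38
position: [0.5175, 0.0355, 0.0737]
tool_rot: [-3.142, -0.0, 2.594]
force: [-1.6, 0.9, 1.2]
grip_width: 0.0002
finger_force: 0.9
```

>>> send_rows:
  plan: "0 0 0.0002 0 0 0 0; 0 0 0.0002 0 0 0 0"

```text
clock: 5.55
position: [0.5178, 0.0353, 0.0736]
tool_rot: [3.141, 0.001, 2.593]
force: [1.1, -1.9, 3.3]
grip_width: 0.0003
finger_force: 1.7
```

```bash
python3 - <<'E'
from h import *
s=observe(); print(s['clock'],s['position'],s['force'])
g=imaging.grab_frame('side')['color'][170:290,245:405]
cv2.imwrite('pics/s2.png',cv2.resize(g,None,fx=5,fy=5,interpolation=cv2.INTER_CUBIC)[:,:,::-1])
E
```

```text
5.55 [0.51783563 0.03533436 0.07364985] [ 1.06171682 -1.88344064  3.28302488]
```

View pics/s2.png

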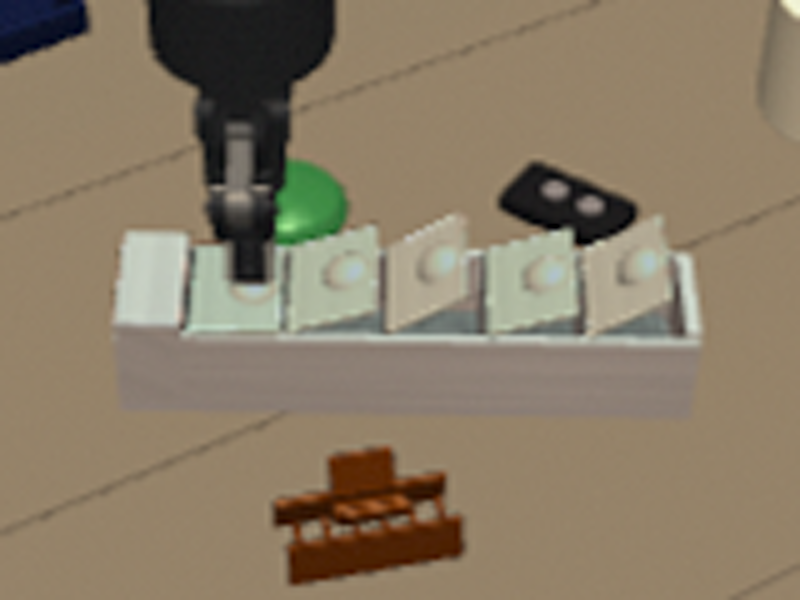

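Lid 0 lies flat under the fingertips at (250,285), the other lids are still ajar, and the box looks unmoved. I'll carry on along the row.

>>> send_rows:
  plan: "-0.003 0 0 0 0 0 0; -0.007 0 0 0 0 0 0; -0.011 0 0 0 0 0 0; -0.015 0 0 0 0 0 0; -0.019 0 0 0 0 0 0; -0.023 0 0 0 0 0 0; -0.027 0 0 0 0 0 0; -0.031 0 0 0 0 0 0; -0.035 0 0 0 0 0 0; -0.039 0 0 0 0 0 0"

```text
clock: 6.43
position: [0.5508, 0.0152, 0.0735]
tool_rot: [-3.141, -0.0, 2.594]
force: [-4.0, 2.3, 4.7]
grip_width: -0.0
finger_force: 2.6
```

>>> send_rows:
  plan: "-0.003 0 0 0 0 0 0; -0.005 0 0 0 0 0 0; -0.005 0 0 0 0 0 0"

```text
clock: 6.68
position: [0.5552, 0.0126, 0.0736]
tool_rot: [3.141, 0.0, 2.594]
force: [-1.2, 0.3, 4.1]
grip_width: 0.0001
finger_force: 2.4
```

Contact is steady at 4 N on stud 1, so I'll go on.

>>> send_rows:
  plan: "-0.003 0 0 0 0 0 0; -0.007 0 0 0 0 0 0; -0.011 0 0 0 0 0 0; -0.015 0 0 0 0 0 0; -0.019 0 0 0 0 0 0; -0.023 0 0 0 0 0 0; -0.027 0 0 0 0 0 0; -0.031 0 0 0 0 0 0; -0.035 0 0 0 0 0 0; -0.039 0 0 0 0 0 0"

```text
clock: 7.52
position: [0.5884, -0.0077, 0.0736]
tool_rot: [3.142, -0.0, 2.594]
force: [-3.1, 1.7, 4.6]
grip_width: -0.0002
finger_force: 2.4
```

>>> send_rows:
  plan: "-0.003 0 0 0 0 0 0; -0.005 0 0 0 0 0 0; -0.005 0 0 0 0 0 0"

```text
clock: 7.77
position: [0.5928, -0.0104, 0.0736]
tool_rot: [3.141, 0.0, 2.594]
force: [0.3, 0.6, 3.3]
grip_width: -0.0002
finger_force: 2.2
```

```bash
python3 - <<'E'
from h import *
s=observe(); print(s['clock'],s['position'],s['force'])
g=imaging.grab_frame('side')['color'][170:290,245:405]
cv2.imwrite('pics/s3.png',cv2.resize(g,None,fx=5,fy=5,interpolation=cv2.INTER_CUBIC)[:,:,::-1])
E
```

```text
7.7667 [ 0.59277692 -0.01038135  0.07359848] [0.3018333  0.64711703 3.28536028]
```

View pics/s3.png

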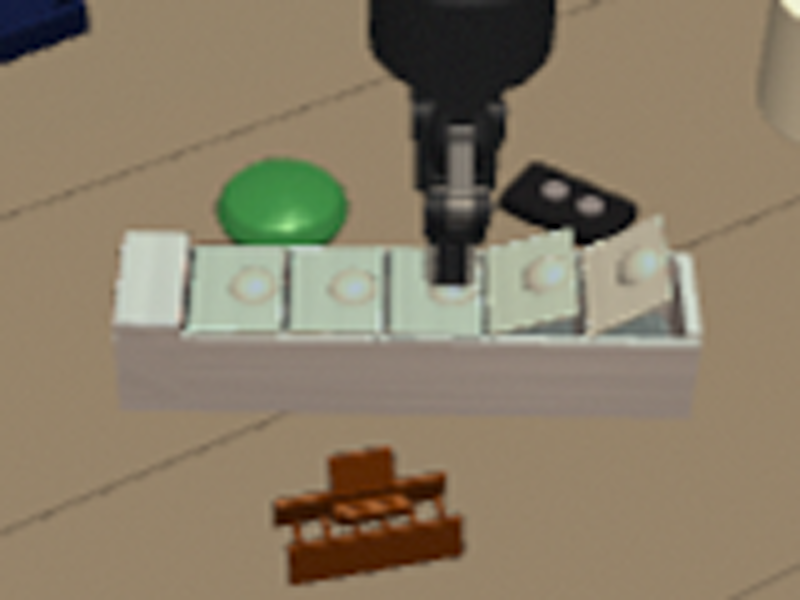

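Lids 0 to 2 are flat and the box corners are where they were, (120,400) and (690,415). The fingers are on stud 2.

>>> send_rows:
  plan: "-0.003 0 0 0 0 0 0; -0.007 0 0 0 0 0 0; -0.011 0 0 0 0 0 0; -0.015 0 0 0 0 0 0; -0.019 0 0 0 0 0 0; -0.023 0 0 0 0 0 0; -0.027 0 0 0 0 0 0; -0.031 0 0 0 0 0 0; -0.035 0 0 0 0 0 0; -0.039 0 0 0 0 0 0"

```text
clock: 8.65
position: [0.6259, -0.0306, 0.0735]
tool_rot: [-3.142, -0.0, 2.594]
force: [-4.6, 2.8, 5.4]
grip_width: 0.0001
finger_force: 2.6
```

>>> send_rows:
  plan: "-0.003 0 0 0 0 0 0; -0.005 0 0 0 0 0 0; -0.005 0 0 0 0 0 0"

```text
clock: 8.9
position: [0.6303, -0.0333, 0.0736]
tool_rot: [3.141, 0.0, 2.594]
force: [-0.2, 0.8, 4.4]
grip_width: -0.0003
finger_force: 2.3
```

>>> send_rows:
  plan: "-0.003 0 0 0 0 0 0; -0.007 0 0 0 0 0 0; -0.011 0 0 0 0 0 0; -0.015 0 0 0 0 0 0; -0.019 0 0 0 0 0 0; -0.023 0 0 0 0 0 0; -0.027 0 0 0 0 0 0; -0.031 0 0 0 0 0 0; -0.035 0 0 0 0 0 0; -0.039 0 0 0 0 0 0"

```text
clock: 9.73
position: [0.6636, -0.0536, 0.0736]
tool_rot: [3.142, -0.0, 2.594]
force: [-3.3, 1.8, 4.9]
grip_width: 0.0002
finger_force: 2.4
```

>>> send_rows:
  plan: "-0.003 0 0 0 0 0 0; -0.005 0 0 0 0 0 0; -0.005 0 0 0 0 0 0"

```text
clock: 9.98
position: [0.6679, -0.0562, 0.0736]
tool_rot: [3.141, 0.0, 2.594]
force: [-0.1, 0.9, 5.3]
grip_width: -0.0001
finger_force: 2.2
```

>>> send_rows:
  plan: "-0.003 0 0 0 0 0 0; -0.007 0 0 0 0 0 0; -0.011 0 0 0 0 0 0; -0.015 0 0 0 0 0 0; -0.019 0 0 0 0 0 0; -0.024 0 0 0 0 0 0; -0.03 0 0 0 0 0 0; -0.036 0 -0.003 0 0 0 0; -0.042 0 -0.012 0 0 0 0; -0.046 0 -0.03 0 0 0 0"

```text
clock: 10.82
position: [0.7065, -0.0805, 0.1026]
tool_rot: [-3.14, -0.002, 2.593]
force: [0.2, 0.8, -0.7]
grip_width: -0.0002
finger_force: 0.0
```

>>> send_rows:
  plan: "0 0 -0.025 0 0 0 0; 0 0 -0.05 0 0 0 0; 0 0 -0.08 0 0 0 0; 0 0 -0.11 0 0 0 0; 0 0 -0.13 0 0 0 0; 0 0 -0.14 0 0 0 0; 0 0 -0.14 0 0 0 0; 0 0 -0.14 0 0 0 0"

```text
clock: 11.48
position: [0.7068, -0.0801, 0.2433]
tool_rot: [3.142, 0.0, 2.594]
force: [-0.1, 0.2, -0.8]
grip_width: -0.0001
finger_force: 0.0
```

```bash
python3 - <<'E'
from h import *
s=observe(); print(s['clock'],s['position'],s['force'])
g=imaging.grab_frame('side')['color'][170:290,245:405]
cv2.imwrite('pics/s4.png',cv2.resize(g,None,fx=5,fy=5,interpolation=cv2.INTER_CUBIC)[:,:,::-1])
E
```

```text
11.4833 [ 0.70675472 -0.08005073  0.2433293 ] [-0.1078039   0.17308379 -0.82336701]
```

View pics/s4.png

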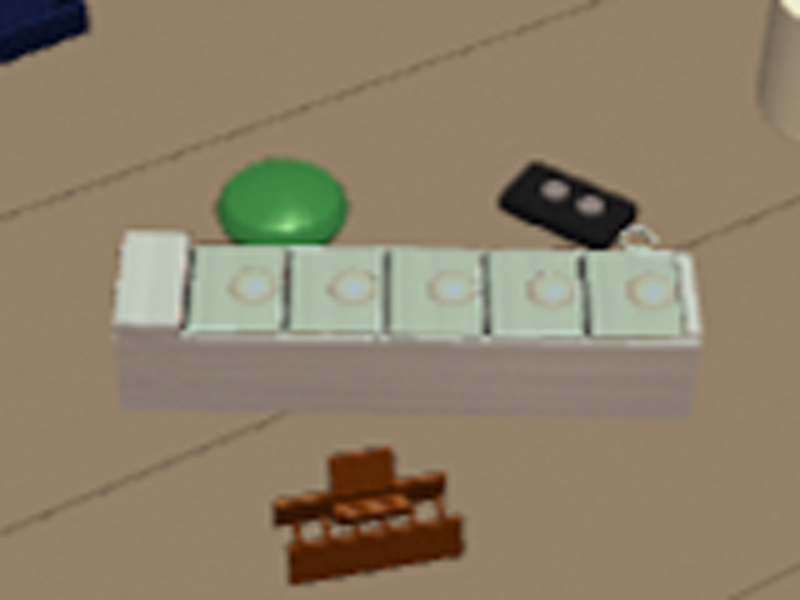

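All five lids lie flat, the box and the things around it haven't moved, and the hand is clear.

```bash
python3 -c "
from workcell import bot; print(bot.job_done())"
```

```text
the job is handed in; nothing more can be done
None
```

All five lids are shut after one stroke from the block to the low end, at 3–5 N on the studs after a brief 27 N press on the block at touchdown; the box and its neighbours look unmoved, the hand is clear, and the job was handed in at about 11.5 s.

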